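# Shut the line left open, then tug-test its coupling

### The arm

A 7-joint arm with a two-finger parallel gripper is mounted at the origin on a cart in front of the work surface, level with it; the furniture and walls round the work are solid. World frame = base frame: x ahead of the robot, y to its left, z up, the work surface at z = 0. Lengths are in m, angles in rad, forces in N, time in s.
With the tool pointing down it reaches from about 0.425 to 0.875 m from the base axis. Payload 4.7 kg.
Tool frame: the origin (TCP) lies midway between the tips of the shut fingers; the grasp point (between the pads) lies 19 mm behind it; z points along the fingers, y is the direction in which the jaws open and shut (so a half turn about z gives the same grasp; the last joint's range is limited). The gripper opens to 87 mm and grips with 3 to 60 N. Pads are 19 mm wide; open, the fingers measure 117 mm over their backs; the gripper's body (75 mm by 190 mm) begins 51 mm behind the grasp point.
Start: joints at [1.207, 0.321, -0.07, 1.45, 0.023, 1.371, -0.057], TCP at [0.24, -0.604, 0.223] pointing down, gripper open.
Joint ranges: [-2.86, 2.86], [-0.3, 2.09], [-1.38, 1.24], [0.06, 2.45], [-1.56, 4.7], [0.09, 2.05], [-2.69, 2.69]. Speed limits (rad/s): [2.57, 2.57, 3.14, 3.14, 3.14, 3.14, 3.14].

### API

Orientations are given as a rotation vector (axis times angle).
In Python, from bench import get_state, eyes, job gives the robot as it stands. The module is installed in compiled form; this text tells all that it offers.
- The arm moves only by the shell command python3 -m jog 'ROWS' [FORCE]. ROWS is JSON, a list that holds one entry, the list of rows, each a list of 5 numbers: the opening, from 0 (shut) to 1 (fully open), then the shift along the tool's x, y, z in units of 40 mm (1.0 is 40 mm), then the turn about the tool's z in units of 5 degrees (1.0 is 5 degrees). In form: [[[jaw, dx, dy, dz, turn], ...]]. A call has 1 to 10 rows; each row shifts and turns the commanded pose from where the row before left it, along the tool's axes as they then stand; what a row does not reach is not made up. A row lasts 1/8 s, in which the tool goes at most 62.5 mm and 10.7 degrees, less where a joint would pass 70% of its speed; a pose out of reach is approached as far as the arm can. A call is refused whole if a number of a shift passes 1 or a number of a turn 1, either way. A call with a gripper value outside its range is refused whole. The fingers move at their own pace and stop on an object; FORCE is the grip in N (left out, the last holds). Time passes only in rows, so rows that do not move let the fingers close. It gives the time, the measured TCP pose, the force and the opening at its end, in the units of the state.
- get_state(): the state, without advancing time (a new reading comes with each control period).
- eyes.get_image(name): name is "scene" or "side" or "wrist"; returns (picture, depth): 400x640x3 uint8, red, green, blue; 400x640 float32, m along the optical axis (not along the pixel's ray), 0 where there is no reading.
- eyes.camera_params(name): a dict with "camera_matrix" (3x3 intrinsics, pixels), "k1" (the pictures are not rectified: a ray, as slopes to the right and down, at radius r is drawn at 1 + k1 r^2 times it, then the intrinsics apply), "pose" (4x4, takes a point from camera to world coordinates); the wrist camera has in their place "mount" (4x4, takes a point from camera to tool coordinates, whose origin is the TCP and whose axes are the flange's). Camera axes: x right, y down, z forward; pixel columns grow to the right and rows downward; lengths in m; the calibration is good to about 2 mm. A picture is of the moment at which its call begins: read the wrist's pose just before it. camera_params takes no time and is no camera call.
- job.close_job(): hands the job in, once; it reports no verdict.
The state is a dict: "time": time; "joint_positions": joint angles; "qd": joint speeds; "joint_torque": joint torques, N m; "position": TCP position; "tool_rot": TCP orientation; "ft_force": force on the tool from outside, world axes, zero at the start; "torque": the same for the moment, N m; "grip_width": opening from 0.0 (shut) to 1.0 (fully open).
Only numpy, scipy, OpenCV 4.12 (cv2) and the standard library are available. Lean on these libraries where they do the work, as an engineer would, in place of code of your own. Each camera call takes 0.05 s, during which the arm holds its last target. There are 200 camera calls.

### The job

One of the two lines on the grey test rig has been left open: its valve lever lies along the pipe instead of across it. Turn that lever fully shut, then grip the outlet plug at the end of the same line and pull it straight out along its own axis with about 10 N, which draws it out about 1 cm, for one second to prove that its coupling holds. Let the plug spring home and let go; leave the other line's valve and plug and the things lying around alone.

Things in the scene. Friction and masses are not known exactly. Their poses are not given: they have to be found in the camera images.
- rig: fixed grey test rig, base plate 280 mm wide (y), 12 mm thick, x = -90 to +115 mm. Origin on the work surface; x away from the robot, y left, z up. Two equal lines run along x, the left at y = +80, the right at y = -80 mm: ball valve in front, pipe, then a console whose roof slopes 28 degrees toward the robot with one outlet coupling and plug per line
- valve_1: one of two identical fixed ball valves, 50 x 65 mm; either may sit on the left or the right line. Origin on the base plate (12 mm above the work surface) at the valve's robot-side end; its y axis points along the rig's x (yaw -90 degrees to the rig). The lever's upright hinge axis is at y = 32 mm in this frame, 35 mm toward the robot from the rig's origin
- valve_1_lever (a joint): angle of this valve's lever, rad, counter-clockwise from above: 0 = open (points to the robot, along the pipe), 1.536 = fully shut at its stop (points to the rig's right, -y, across the pipe). Stays where it is left; friction 0.12 N m, about 1.5 N at the grip
- valve_1_tip (a point): point inside the flat grip of the lever, 80 mm from the hinge axis, in the middle of the grip's width (18 mm) and thickness (8 mm, from 76 to 84 mm above the work surface). The grip runs from 44 to 97 mm from the hinge axis
- valve_2: the other ball valve, the same in all respects
- valve_2_lever (a joint): angle of that valve's lever, as for valve_1_lever
- valve_2_tip (a point): point in that valve's lever, as for valve_1_tip
- plug_left (a joint): how far the left line's outlet plug is drawn out along its axis, m: 0 = home, stop at 0.03. A spring pulls it home with 1 N per mm, so 10 N is 0.010
- plug_left_grip (a point): on the axis of the left plug, middle of its head: brass cylinder 26 mm in diameter, 30 mm long (17 to 47 mm out from the coupling's mouth; this point 32 mm) on a 16 mm neck. z axis = out along the plug, 28 degrees from vertical toward the robot (rig's -x); y axis level, along the rig's y. At home x = 33, y = +80, z = 118 mm in the rig's frame
- plug_right (a joint): the same for the right line's outlet plug
- plug_right_grip (a point): the same point on the right line's plug, at y = -80 mm in the rig's frame
- pressure_gauge: bystander: dial pressure gauge lying face up, 88 x 63 x 24 mm, on the base plate between the lines; origin under its middle
- wrench: bystander: open-ended wrench 210 x 41 x 9 mm lying to the left of the rig; origin under its centre
- solenoid_valve: bystander: solenoid valve block, 46 x 110 mm, 109 mm high, farther to the left of the rig; origin under its centre
- cap_a: bystander: brass hex cap 41 x 47 x 25 mm in front of the rig; origin under its centre
- guard_lip (a point): middle of the lower front edge of the aluminium guard roof, in the rig's frame at x = 35, y = 0, z = 258 mm. The roof, 268 mm high, spans the rig's width from x = 35 to 115 mm on two uprights at its back corners (x = 108 mm), so it stands over both plugs: reach them from the front, the tool leaning about 28 degrees in line with the plug

How it is judged:
On the way, in this order (a step that is already met when the one before it is completed fails the run):
1. the lever that stood open is turned fully shut (within 0.12 rad of its stop) (value of joint valve_1_lever above 1.42 rad), for 0.2 s.
2. with that valve shut, the plug of the same line is drawn out by 7 to 14 N (7 to 14 mm) and held so for half a second (value of joint valve_1_lever above 1.42 rad and ((y of valve_1 in the frame of rig above 0 m and value of joint plug_left between 0.007 and 0.014 m) or (y of valve_1 in the frame of rig below 0 m and value of joint plug_right between 0.007 and 0.014 m))), for 0.5 s.
At the end, for the whole second after the job is handed in: Both levers stand fully shut across their pipes (the one that was open within 0.12 rad of its stop, the other within 0.14 rad), and both plugs are home (within 2 mm) (value of joint valve_1_lever above 1.42 rad and value of joint valve_2_lever above 1.4 rad and value of joint each of plug_left, plug_right below 0.002 m); the robot touches nothing.
It fails at once if a plug is pulled out more than 18 mm (18 N) (value of joint any of plug_left, plug_right above 0.018 m).
It fails at once if the plug of the line that was shut from the start is pulled (more than 5 mm) ((y of valve_1 in the frame of rig above 0 m and value of joint plug_right above 0.005 m) or (y of valve_1 in the frame of rig below 0 m and value of joint plug_left above 0.005 m)).
It fails at once if the valve that was shut from the start is turned open (by more than about 0.2 rad from its stop) (value of joint valve_2_lever below 1.34 rad).
It fails at once if a bystander is moved more than 25 mm (distance of any of pressure_gauge, wrench, solenoid_valve, cap_a from where it was at the start of the episode above 0.025 m).
It also fails if it takes over 51 s, if anything falls off the work surface, if the arm or the gripper's body presses on something with over 40 N, if the wrist force passes 120 N, or if a joint passes its speed limit or range.

## Working session

There is one attempt and no reset: what is moved stays moved. The work goes in short steps, Python scripts to look and compute and a shell command to move; the robot and the scene stay as the last step left them, time stands still between calls to the robot, and variables do not carry over. Pictures are saved under pics/ and viewed, about 8 in all and at most 12, crops included, and the job is handed in when it is done.

```bash
mkdir -p pics; cat > h.py <<'E'
import numpy as np, cv2, json
from scipy.spatial.transform import Rotation as R
from bench import get_state, eyes, job
def grab(n):
    s=get_state(); p=eyes.camera_params(n); im,d=eyes.get_image(n)
    if 'pose' in p: T=np.array(p['pose'])
    else:
        M=np.eye(4); M[:3,:3]=R.from_rotvec(s['tool_rot']).as_matrix(); M[:3,3]=s['position']; T=M@np.array(p['mount'])
    np.savez(f'{n}.npz',im=im,d=d,T=T,K=p['camera_matrix'],k1=p['k1']); return im,d,T
def load(n): return np.load(f'{n}.npz')
def und(c,u,v):
    K=c['K'];k=float(c['k1']);x=(u-K[0,2])/K[0,0];y=(v-K[1,2])/K[1,1]
    o=cv2.undistortPoints(np.stack([np.ravel(u),np.ravel(v)],-1).astype(float).reshape(-1,1,2),K,np.array([k,0,0,0,0.])).reshape(-1,2)
    return o
def cloud(c,u,v):
    o=und(c,u,v); z=c['d'][np.ravel(v).astype(int),np.ravel(u).astype(int)]
    return (np.c_[o,np.ones(len(o))]*z[:,None])@c['T'][:3,:3].T+c['T'][:3,3]
def plane(c,u,v,h):
    o=und(c,np.array([u]),np.array([v]))[0]; r=c['T'][:3,:3]@np.r_[o,1]; t=c['T'][:3,3]; return t+r*(h-t[2])/r[2]
def save(n,im,): cv2.imwrite(f'pics/{n}.png',cv2.cvtColor(im,cv2.COLOR_RGB2BGR))
E
python3 - <<'E'
from h import *
for n in ('scene','side','wrist'):
    im,d,T=grab(n); 
    save('a_'+n,im); print(n,T.round(3).tolist(),(d>0).mean())
print(get_state())
E
```

```text
scene [[-0.578, -0.407, 0.707, -0.127], [-0.816, 0.285, -0.503, 0.418], [0.003, -0.868, -0.497, 0.617], [0.0, 0.0, 0.0, 1.0]] 0.91382421875
side [[-0.995, -0.058, 0.087, 0.44], [-0.103, 0.671, -0.734, 0.774], [-0.015, -0.739, -0.673, 0.887], [0.0, 0.0, 0.0, 1.0]] 0.9960703125
wrist [[0.369, -0.889, -0.273, 0.315], [-0.929, -0.354, -0.106, -0.574], [-0.002, 0.292, -0.956, 0.384], [0.0, 0.0, 0.0, 1.0]] 0.99589453125
{'time': 0.15, 'joint_positions': array([ 1.20708935,  0.32165704, -0.07011509,  1.45140841,  0.02260563,
        1.37077965, -0.05688888]), 'qd': array([ 9.20483316e-04, -1.26815669e-03,  8.27091856e-04, -4.30738729e-03,
        5.31607651e-05, -1.50562176e-04,  3.75880732e-04]), 'joint_torque': array([-6.73169961e-04, -4.91796434e+01, -4.04901858e-01, -3.12879503e+01,
       -6.39238441e-02,  4.04259644e-02,  1.15615599e-04]), 'position': array([ 0.23959235, -0.60378109,  0.22170334]), 'tool_rot': array([-3.08429034e+00, -5.89768952e-01,  5.57560557e-04]), 'ft_force': array([-0.78501332,  0.05691923,  0.07896017]), 'torque': array([-0.04908643, -0.01330929, -0.03859115]), 'grip_width': 0.999932982737109}
```

View pics/a_scene.png

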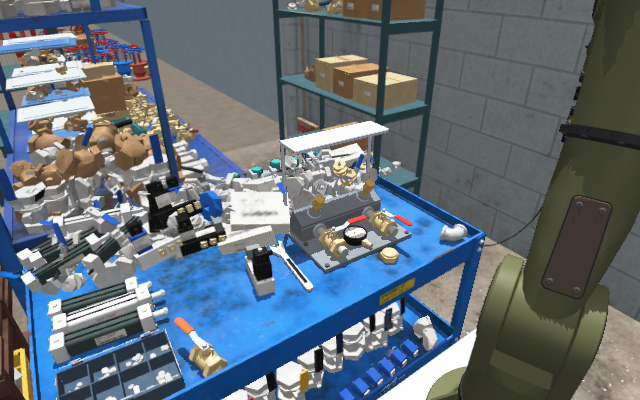

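View pics/a_side.png

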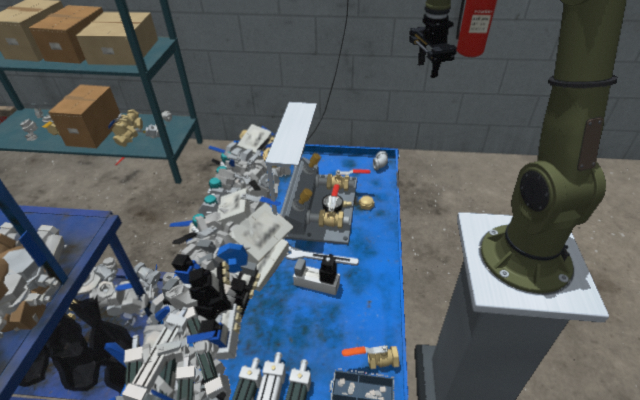

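The scene view shows the rig at about (345,215), with red levers near (357,220) and (403,220). The side view shows it at (320,200). I'll measure the red levers, the guard roof and the plugs from depth.

```bash
python3 - <<'E'
from h import *
for n,(x0,y0,x1,y1) in (('scene',(260,110,480,280)),('side',(250,90,420,260))):
    c=load(n); im=c['im']; hsv=cv2.cvtColor(im,cv2.COLOR_RGB2HSV)
    m=((hsv[...,0]<8)|(hsv[...,0]>172))&(hsv[...,1]>150)&(hsv[...,2]>90)
    k=np.zeros_like(m);k[y0:y1,x0:x1]=1; m&=k
    nl,l,st,ce=cv2.connectedComponentsWithStats(m.astype(np.uint8))
    for i in range(1,nl):
        if st[i,4]<12: continue
        v,u=np.nonzero(l==i); P=cloud(c,u,v); 
        P=P[(P[:,2]>.03)&(P[:,2]<.12)]
        if len(P)<5: continue
        q=P[:,:2]-np.median(P[:,:2],0); w=np.linalg.svd(q,full_matrices=0)[2][0]; t=q@w
        print(n,ce[i].round(0),st[i,4],'med',np.median(P,0).round(3),'dir',np.degrees(np.arctan2(w[1],w[0])).round(1),'ext',(np.median(P[:,:2],0)+np.outer(np.percentile(t,[3,97]),w)).round(3).tolist())
    # roof & gold
    v,u=np.mgrid[y0:y1,x0:x1]; P=cloud(c,u,v); h=hsv[y0:y1,x0:x1].reshape(-1,3)
    r=(abs(P[:,2]-.267)<.012)&(h[:,1]<60); Q=P[r]
    if len(Q)>20:
        rc=cv2.minAreaRect(Q[:,:2].astype(np.float32)); print('roof',len(Q),rc,cv2.boxPoints(rc).round(3).tolist(),np.median(Q[:,2]))
    g=((h[:,0]>10)&(h[:,0]<28)&(h[:,1]>110)&(P[:,2]>.09)&(P[:,2]<.16)).reshape(v.shape)
    nl,l,st,ce=cv2.connectedComponentsWithStats(g.astype(np.uint8))
    for i in range(1,nl):
        if st[i,4]>15: print('gold',ce[i]+[x0,y0],st[i,4],np.median(P[(l==i).ravel()],0).round(3))
    save('b_'+n,cv2.resize(im[y0:y1,x0:x1],None,fx=3.4,fy=3.4,interpolation=cv2.INTER_CUBIC))
E
```

```text
scene [357. 219.] 74 med [ 0.507 -0.128  0.083] dir 85.7 ext [[0.505, -0.156], [0.508, -0.108]]
scene [403. 220.] 69 med [ 0.437 -0.221  0.084] dir -178.6 ext [[0.461, -0.22], [0.414, -0.222]]
roof 1662 ((0.6216556429862976, -0.14718231558799744), (0.2807539105415344, 0.08446107804775238), 87.79785919189453) [[0.5740000009536743, -0.28600001335144043], [0.6579999923706055, -0.289000004529953], [0.6690000295639038, -0.008999999612569809], [0.5849999785423279, -0.004999999888241291]] 0.2687445288240009
gold [367.80869565 186.4       ] 115 [ 0.574 -0.22   0.122]
gold [317.86046512 202.41085271] 129 [ 0.58  -0.061  0.124]
side [361. 171.] 46 med [ 0.44  -0.22   0.082] dir -172.0 ext [[0.46, -0.217], [0.418, -0.223]]
side [335. 190.] 60 med [ 0.509 -0.129  0.083] dir 88.5 ext [[0.509, -0.152], [0.51, -0.107]]
roof 2009 ((0.6216365098953247, -0.14504937827587128), (0.2844817638397217, 0.08031382411718369), 87.3890380859375) [[0.574999988079071, -0.2849999964237213], [0.6549999713897705, -0.289000004529953], [0.6679999828338623, -0.004999999888241291], [0.5879999995231628, -0.0010000000474974513]] 0.26731756097386805
gold [313.97468354 159.60759494] 79 [ 0.579 -0.214  0.123]
gold [304.73770492 195.45901639] 122 [ 0.586 -0.056  0.122]
```

View pics/b_scene.png

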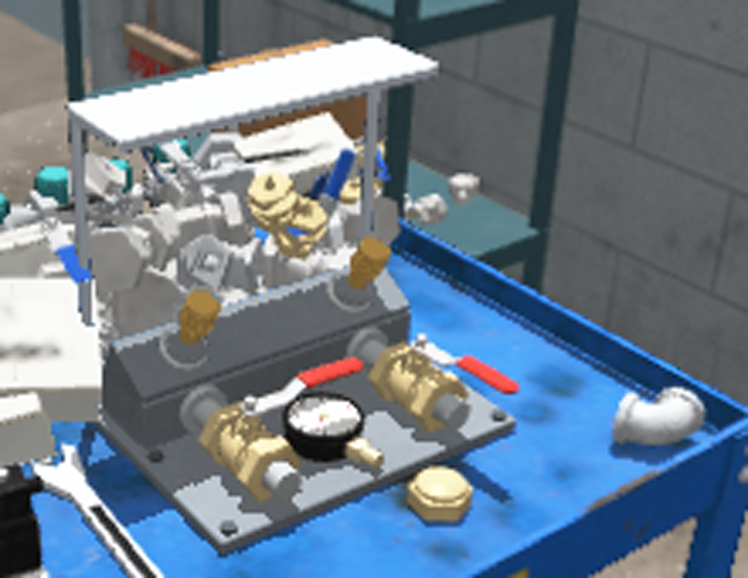

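The crop shows the right line's lever, red grip at about (488,373), pointing at the robot, so that one is open. The left lever, at (332,373), lies across. The roof gives the rig origin at about (0.547, -0.143) with yaw about -2.4°, and the levers and plugs agree with it to within a few mm. Next I turn the tool to align it with the rig and approach.

```bash
python3 -m jog '[[[0,0,0,-0.4,0.96],[0,0,0,0,0.96],[0,0,0,0,0.96],[0,0,0,0,0.96],[0,0,0,0,0.96],[0,0.4,-1,0,0],[0,0.4,-1,0,0],[0,0.4,-1,0,0],[0,0.4,-1,0,0],[0,0.4,-1,0,0]]]'; python3 -m jog '[[[0,0.4,-1,0,0],[0,0.4,-1,0,0],[0,0.4,-1,0,0],[0,0.4,-1,0,0],[0,0.4,-0.7,0,0],[0,0.4,0,0,0],[0,0,0,0,0]]]'
python3 - <<'E'
from h import *
im,d,T=grab('wrist'); save('c',im); s=get_state(); print(s['time'],s['position'],R.from_rotvec(s['tool_rot']).as_matrix().round(3).tolist(),s['joint_positions'].round(3))
c=load('wrist'); hsv=cv2.cvtColor(im,cv2.COLOR_RGB2HSV)
m=((hsv[...,0]<8)|(hsv[...,0]>172))&(hsv[...,1]>150)&(hsv[...,2]>90)
nl,l,st,ce=cv2.connectedComponentsWithStats(m.astype(np.uint8))
for i in range(1,nl):
    if st[i,4]<100: continue
    v,u=np.nonzero(l==i); P=cloud(c,u,v); P=P[(P[:,2]>.06)&(P[:,2]<.1)]
    if len(P)<20: continue
    rc=cv2.minAreaRect(P[:,:2].astype(np.float32)); print(ce[i].round(),st[i,4],np.median(P,0).round(4),cv2.boxPoints(rc).round(3).tolist())
E
```

```text
time: 1.4
position: [0.3283, -0.4061, 0.2383]
tool_rot: [-3.141, 0.064, 0.0]
ft_force: [0.5, 0.8, 0.1]
grip_width: 0.022
time: 2.28
position: [0.432, -0.2244, 0.2383]
tool_rot: [3.141, -0.064, -0.001]
ft_force: [-0.9, -0.2, 1.1]
grip_width: 0.005
2.325 [ 0.43117433 -0.22484754  0.23816369] [[0.999, -0.042, -0.001], [-0.042, -0.999, 0.0], [-0.001, -0.0, -1.0]] [ 0.787 -0.022 -0.354  1.808 -0.007  1.355 -1.178]
[219. 118.] 878 [ 0.5102 -0.1318  0.0832] [[0.5, -0.15800000727176666], [0.515999972820282, -0.1589999943971634], [0.5199999809265137, -0.10599999874830246], [0.5040000081062317, -0.10499999672174454]]
[313. 182.] 699 [ 0.441  -0.2238  0.0832] [[0.4129999876022339, -0.2160000056028366], [0.4129999876022339, -0.2329999953508377], [0.4659999907016754, -0.23100000619888306], [0.4659999907016754, -0.2150000035762787]]
```

View pics/c.png

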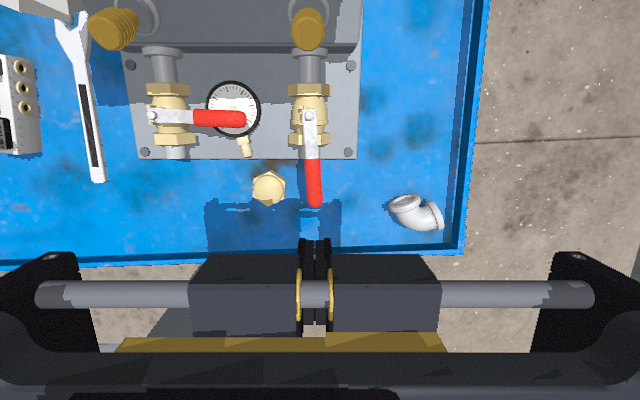

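The wrist view confirms it: the open right lever runs from (308,115) to (315,205), 80 mm up, with grip centre at (0.441, -0.224). The left lever, at (219,118), is shut. The tool ended 40 mm short, above the lever, so I shift left and then lower it.

```bash
python3 -m jog '[[[0,0,-0.6,0,0],[0,0,-0.5,0,0],[0,0,0,0.8,0],[0,0,0,0.9,0],[0,0,0,0.9,0],[0,0,0,0.9,0],[0,0,0,0.8,0],[0,0,0,0,0]]]'; python3 -c "
from h import *
s=get_state();print(s['joint_positions'].round(2),s['time'])"
```

```text
time: 3.32
position: [0.4309, -0.1792, 0.0645]
tool_rot: [-3.139, 0.065, 0.008]
ft_force: [-0.3, -0.4, -0.8]
grip_width: 0.005
[ 0.73  0.1  -0.41  2.06  0.05  1.   -1.32] 3.325
```

```bash
python3 -m jog '[[[0,0,0.4,0,0],[0,0,0.3,0,0],[0,0,0.3,0,0],[0,0.03,0.33,0,0],[0,0.2,0.33,0,0],[0,0.15,0.32,0,0],[0,0.2,0.3,0,0],[0,0.3,0.2,0,0],[0,0.3,0.18,0,0],[0,0.3,0.16,0,0]]]'
```

```text
time: 4.58
position: [0.4848, -0.2934, 0.0656]
tool_rot: [-3.137, 0.064, 0.015]
ft_force: [-22.8, 12.6, 13.6]
grip_width: 0.004
```

The force shows the stop has been reached at the expected place. I back off, rise and check.

```bash
python3 -m jog '[[[0,0,0,0,0],[0,-0.8,0,0,0],[0,-0.2,0,-0.6,0],[0,-0.3,0,-1,0],[0,-0.3,-0.3,-1,0],[0,0,-0.4,-1,0],[0,0,-0.5,-1,0],[0,0,0,0,0]]]'
python3 - <<'E'
from h import *
im,d,T=grab('wrist'); save('d',im); s=get_state(); print(s['time'],s['position'],s['joint_positions'].round(3))
c=load('wrist'); hsv=cv2.cvtColor(im,cv2.COLOR_RGB2HSV)
m=((hsv[...,0]<8)|(hsv[...,0]>172))&(hsv[...,1]>150)&(hsv[...,2]>90)
nl,l,st,ce=cv2.connectedComponentsWithStats(m.astype(np.uint8))
for i in range(1,nl):
    if st[i,4]<100: continue
    v,u=np.nonzero(l==i); P=cloud(c,u,v); P=P[(P[:,2]>.06)&(P[:,2]<.1)]
    if len(P)<20: continue
    w=np.linalg.svd(P[:,:2]-P[:,:2].mean(0),full_matrices=0)[2][0]
    print(ce[i].round(),st[i,4],np.median(P,0).round(4),'rig angle',np.degrees(np.arctan2(w[1],w[0]))+2.4)
E
```

```text
time: 5.58
position: [0.4295, -0.2445, 0.2553]
tool_rot: [3.135, -0.06, 0.013]
ft_force: [-0.5, -0.7, -0.4]
grip_width: 0.009
5.625 [ 0.42794995 -0.24501952  0.25291607] [ 0.834 -0.019 -0.362  1.776 -0.005  1.377 -1.137]
[204. 117.] 788 [ 0.51   -0.1322  0.0831] rig angle -92.59711084037815
[354. 117.] 761 [ 0.5043 -0.2909  0.0832] rig angle -91.9350677596886
```

Both levers read across, at matching angles of 92–93°, so the right one is shut. Rows cannot command a tilt directly. Raising the tool until joint 6 reaches its limit should tilt it forward, so I test that high up in the rig's x-plane.

```bash
python3 -m jog '[[[1,0,-0.6,-1,0],[1,0,-0.6,-1,0],[1,0,-0.6,-1,0],[1,0,-0.6,-1,0],[1,0,-0.6,-1,0],[1,0,-0.6,-1,0],[1,0,-0.6,-1,0],[1,0,-0.6,-1,0],[1,0,-0.6,-1,0],[1,0,-0.6,-1,0]]]' ; cat > st.py <<'E'
from h import *
s=get_state();M=R.from_rotvec(s['tool_rot']).as_matrix()
print(s['time'],'p',s['position'].round(4),'q',s['joint_positions'].round(3)); print('z',M[:,2].round(3),'y',M[:,1].round(3),'f',s['ft_force'].round(1))
E
python3 st.py
```

```text
time: 6.88
position: [0.4386, -0.005, 0.6102]
tool_rot: [-3.138, 0.066, -0.084]
ft_force: [0.6, -0.4, 0.1]
grip_width: 0.982
6.875 p [ 0.4386 -0.005   0.6102] q [ 0.78  -0.035 -0.777  1.062 -0.029  2.051 -1.624]
z [ 0.053  0.001 -0.999] y [-0.042 -0.999 -0.003] f [ 0.6 -0.4  0.1]
```

```bash
python3 -m jog '[[[1,0,0,-1,0],[1,0,0,-1,0],[1,0,0,-1,0],[1,0,0,-1,0]]]' ; python3 st.py
```

```text
time: 7.38
position: [0.4313, -0.0061, 0.6686]
tool_rot: [-3.125, 0.068, -0.283]
ft_force: [-0.4, 0.0, 0.0]
grip_width: 0.997
7.375 p [ 0.4313 -0.0061  0.6686] q [ 0.629 -0.08  -0.585  0.976 -0.057  2.051 -1.604]
z [ 0.18  -0.001 -0.984] y [-0.043 -0.999 -0.007] f [-0.4  0.   0. ]
```

```bash
python3 -m jog '[[[1,0,0,-1,0],[1,0,0,-1,0],[1,0,0,-1,0],[1,0,0,-1,0],[1,0,0,-1,0],[1,0,0,-1,0]]]' ; python3 st.py
```

```text
time: 8.12
position: [0.3923, -0.0052, 0.7546]
tool_rot: [-3.082, 0.066, -0.581]
ft_force: [0.3, 0.2, 0.6]
grip_width: 1.001
8.125 p [ 0.3923 -0.0052  0.7546] q [ 0.33  -0.167 -0.272  0.877 -0.069  2.052 -1.603]
z [ 0.364 -0.003 -0.931] y [-0.04  -0.999 -0.012] f [0.3 0.2 0.6]
```

```bash
python3 -m jog '[[[1,0,0,-1,0],[1,0,0,-1,0],[1,0,0,-0.7,0]]]' ; python3 st.py; python3 -m jog '[[[1,0,0,0.5,0],[1,0,0,0.5,0],[1,0,0,0,0]]]' ; python3 st.py
```

```text
time: 8.5
position: [0.363, -0.0039, 0.7916]
tool_rot: [-3.052, 0.063, -0.716]
ft_force: [0.9, -0.3, 0.3]
grip_width: 1.001
8.5 p [ 0.363  -0.0039  0.7916] q [ 0.261 -0.218 -0.198  0.841 -0.073  2.053 -1.603]
z [ 0.445 -0.004 -0.896] y [-0.038 -0.999 -0.015] f [ 0.9 -0.3  0.3]
time: 8.88
position: [0.3817, -0.0043, 0.7533]
tool_rot: [-3.054, 0.063, -0.708]
ft_force: [0.4, 0.9, 0.2]
grip_width: 1.003
8.875 p [ 0.3817 -0.0043  0.7533] q [ 0.262 -0.263 -0.189  0.986 -0.081  1.957 -1.592]
z [ 0.44  -0.003 -0.898] y [-0.038 -0.999 -0.015] f [0.4 0.9 0.2]
```

The tilt persists, at 26°. The wrist camera sits on the tool's +x side and would reach the roof, so I make a half turn about the tool axis while descending.

```bash
python3 -m jog '[[[1,0,0,0.3,-1],[1,0,0,0.3,-1]]]' ; python3 st.py
```

```text
time: 9.12
position: [0.3921, -0.0043, 0.7338]
tool_rot: [3.019, 0.206, 0.705]
ft_force: [-0.9, 0.2, 0.3]
grip_width: 1.001
9.125 p [ 0.3921 -0.0043  0.7338] q [ 0.226 -0.284 -0.168  1.058 -0.071  1.903 -1.42 ]
z [ 0.443 -0.004 -0.896] y [ 0.121 -0.991  0.064] f [-0.9  0.2  0.3]
```

```bash
python3 -m jog '[[[1,0,0,0.3,-1],[1,0,0,0.3,-1],[1,0,0,0.3,-1],[1,0,0,0.3,-1],[1,0,0,0.3,-1],[1,0,0,0.3,-1],[1,0,0,0.3,-1],[1,0,0,0.3,-1],[1,0,0,0.3,-1],[1,0,0,0.3,-1]]]' ;python3 st.py; python3 -m jog '[[[1,0,0,0.3,-1],[1,0,0,0.3,-1],[1,0,0,0.3,-1],[1,0,0,0.3,-1],[1,0,0,0.3,-1],[1,0,0,0.3,-1],[1,0,0,0.3,-1],[1,0,0,0.3,-1],[1,0,0,0,-1],[1,0,0,0,-1]]]' ; python3 st.py
```

```text
time: 10.38
position: [0.4557, -0.0048, 0.6341]
tool_rot: [2.512, 1.387, 0.567]
ft_force: [-0.4, 0.9, -0.0]
grip_width: 0.999
10.375 p [ 0.4557 -0.0048  0.6341] q [ 0.119 -0.3   -0.118  1.315 -0.031  1.679 -0.573]
z [ 0.431 -0.003 -0.902] y [ 0.763 -0.532  0.367] f [-0.4  0.9 -0. ]
time: 11.62
position: [0.4986, -0.0051, 0.5484]
tool_rot: [1.625, 2.229, 0.362]
ft_force: [-0.2, 0.4, 0.2]
grip_width: 1.002
11.625 p [ 0.4986 -0.0051  0.5484] q [ 0.056 -0.298 -0.082  1.5   -0.009  1.496  0.282]
z [ 0.429 -0.003 -0.903] y [0.86  0.306 0.407] f [-0.2  0.4  0.2]
```

```bash
python3 -m jog '[[[1,0,0,0,-1],[1,0,0,0,-1],[1,0,0,0,-1],[1,0,0,0,-1],[1,0,0,0,-1],[1,0,0,0,-1],[1,0,0,0,-1],[1,0,0,0,-1],[1,0,0,0,-1],[1,0,0,0,-1]]]' ; python3 -m jog '[[[1,0,0,0,-1],[1,0,0,0,-1],[1,0,0,0,-1],[1,0,0,0,0]]]' ; python3 st.py
```

```text
time: 12.88
position: [0.4986, -0.0052, 0.5486]
tool_rot: [0.521, 2.653, 0.113]
ft_force: [-0.6, -0.7, -0.0]
grip_width: 1.002
time: 13.38
position: [0.4986, -0.0051, 0.5485]
tool_rot: [0.174, 2.693, 0.035]
ft_force: [0.4, 1.5, -0.7]
grip_width: 1.002
13.375 p [ 0.4986 -0.0051  0.5485] q [-0.015 -0.3   -0.034  1.502  0.015  1.497  1.394]
z [ 0.429 -0.003 -0.903] y [0.117 0.992 0.052] f [ 0.4  1.5 -0.7]
```

```bash
python3 -m jog '[[[1,0,0,0,-1],[1,0.44,-0.8,0,0],[1,0.44,-0.8,0,0],[1,0.44,-0.8,0,0],[1,0.44,-0.8,0,0],[1,0.44,-0.8,0,0],[1,0.44,-0.8,0,0],[1,0,-0.76,0,0],[1,0,0,0.7,0],[1,0,0,0.7,0]]]' ; python3 st.py
```

```text
time: 14.62
position: [0.4519, -0.2301, 0.4627]
tool_rot: [0.058, 2.734, 0.018]
ft_force: [-0.1, -0.0, 0.2]
grip_width: 1.0
14.625 p [ 0.4519 -0.2301  0.4627] q [ 0.729 -0.257 -0.112  1.632 -0.265  1.433  2.136]
z [ 0.396  0.004 -0.918] y [0.038 0.999 0.021] f [-0.1 -0.   0.2]
```

```bash
python3 -m jog '[[[1,0.2,0,0.9,0],[1,0.2,0,0.9,0],[1,0.15,0.08,0.9,0],[1,0,0,0.9,0],[1,0,0,0.9,0],[1,0,0,0.9,0],[1,0,0,0.9,0],[1,0,0,0.8,0],[1,0,0,0,0]]]' ; python3 st.py
python3 - <<'E'
from h import *
im,d,T=grab('wrist'); save('e',im)
c=load('wrist'); hsv=cv2.cvtColor(im,cv2.COLOR_RGB2HSV)
v,u=np.mgrid[0:400,0:640]; P=cloud(c,u,v); h=hsv.reshape(-1,3)
g=((h[:,0]>8)&(h[:,0]<30)&(h[:,1]>100)&(d.ravel()>0)&(P[:,2]>.095)&(P[:,2]<.15)&(P[:,0]>.54)&(P[:,0]<.61)).reshape(400,640)
nl,l,st,ce=cv2.connectedComponentsWithStats(g.astype(np.uint8))
for i in range(1,nl):
    if st[i,4]>60:
        Q=P[(l==i).ravel()]; print(ce[i].round(),st[i],np.percentile(Q,[2,50,98],axis=0).round(4).tolist())
s=get_state();M=R.from_rotvec(s['tool_rot']).as_matrix()
ax=np.array([-np.sin(.4887)*.999,np.sin(.4887)*.042,np.cos(.4887)])
tgt=np.array([.5766,-.2243,.118]);print('grasp->plug in tool mm',((tgt+.019*M[:,2]-s['position'])@M*1e3).round(1),'plug axis in tool',(ax@M).round(3))
E
```

```text
time: 15.75
position: [0.5429, -0.2225, 0.1906]
tool_rot: [0.055, 2.739, 0.023]
ft_force: [-1.2, 0.4, 0.0]
grip_width: 1.0
15.75 p [ 0.5429 -0.2225  0.1906] q [ 0.675 -0.037 -0.213  1.98  -0.254  0.853  2.126]
z [ 0.391  0.008 -0.92 ] y [0.035 0.999 0.024] f [-1.2  0.4  0. ]
[499. 213.] [ 473  197   51   36 1286] [[0.5676, -0.078, 0.1019], [0.5795, -0.0702, 0.125], [0.5941, -0.0533, 0.1344]]
[311. 216.] [295 198  33  37 931] [[0.5607, -0.2361, 0.1061], [0.5711, -0.2244, 0.1266], [0.5825, -0.2128, 0.135]]
grasp->plug in tool mm [ -0.9  -1.4 100.7] plug axis in tool [ 0.084  0.023 -0.996]
```

View pics/e.png

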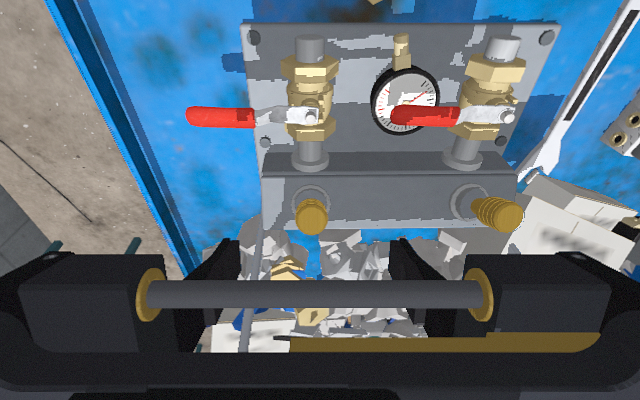

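The picture shows the right plug's head centred between the open fingers at (311,216), with the right lever across at (220,117). The cloud gives the plug's y as -0.2245, which agrees with the rig fit. I advance along the tool axis.

```bash
python3 -m jog '[[[1,0,-0.03,0.5,0],[1,0,0,0.5,0],[1,0,0,0.5,0],[1,0,0,0.5,0],[1,0,0,0.4,0],[1,0,0,0,0]]]' ; python3 st.py
python3 - <<'E'
from h import *
s=get_state();M=R.from_rotvec(s['tool_rot']).as_matrix()
print(((np.array([.5766,-.2243,.118])+.019*M[:,2]-s['position'])@M*1e3).round(1))
im,d,T=grab('side');save('f',cv2.resize(im[90:250,230:420],None,fx=3.4,fy=3.4,interpolation=cv2.INTER_CUBIC))
E
```

```text
time: 16.55
position: [0.5816, -0.2243, 0.1049]
tool_rot: [0.054, 2.736, 0.019]
ft_force: [0.0, -0.2, 0.7]
grip_width: 0.998
16.55 p [ 0.5816 -0.2243  0.1049] q [ 0.645  0.127 -0.233  2.001 -0.226  0.659  2.105]
z [ 0.395  0.006 -0.919] y [0.035 0.999 0.021] f [ 0.  -0.2  0.7]
[-0.5  0.1  4.9]
```

View pics/f.png

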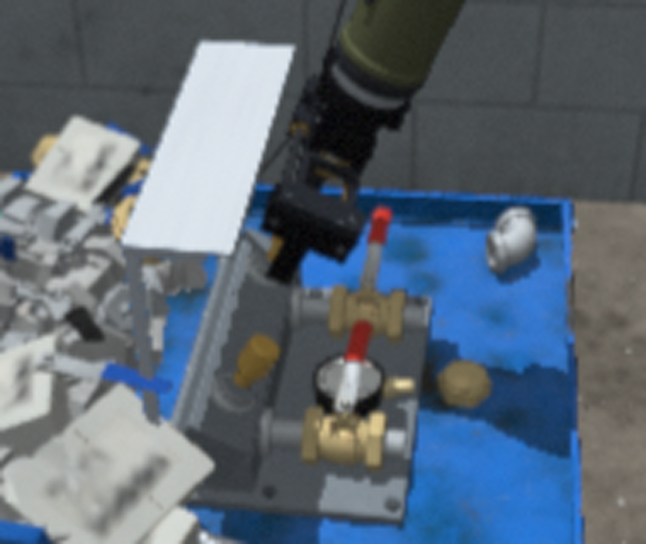

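The fingers straddle the plug in front of the roof, clear of it. Now I close on it.

```bash
python3 -m jog '[[[0,0,0,0,0],[0,0,0,0,0],[0,0,0,0,0],[0,0,0,0,0],[0,0,0,0,0],[0,0,0,0,0],[0,0,0,0,0],[0,0,0,0,0]]]' 45; python3 st.py
```

```text
time: 17.6
position: [0.5816, -0.2247, 0.1049]
tool_rot: [0.054, 2.735, 0.018]
ft_force: [0.7, -0.1, -0.3]
grip_width: 0.284
17.6 p [ 0.5816 -0.2247  0.1049] q [ 0.646  0.126 -0.233  2.001 -0.226  0.658  2.105]
z [ 0.395  0.005 -0.919] y [0.035 0.999 0.02 ] f [ 0.7 -0.1 -0.3]
```

```bash
python3 -m jog '[[[0,0.005,0,-0.06,0],[0,0.005,0,-0.06,0],[0,0,0,0,0]]]'; python3 st.py
```

```text
time: 17.98
position: [0.5794, -0.2246, 0.1092]
tool_rot: [0.054, 2.735, 0.018]
ft_force: [2.9, -2.6, -4.0]
grip_width: 0.284
17.975 p [ 0.5794 -0.2246  0.1092] q [ 0.648  0.117 -0.233  2.002 -0.228  0.667  2.107]
z [ 0.395  0.005 -0.919] y [0.035 0.999 0.02 ] f [ 2.9 -2.6 -4. ]
```

It moved 4.8 mm and the axial force is 4.9 N, matching the spring. I pull the other half and hold.

```bash
python3 -m jog '[[[0,0.01,0,-0.065,0],[0,0.01,0,-0.065,0],[0,0,0,0,0]]]'; python3 st.py;  python3 -m jog '[[[0,0,0,0,0],[0,0,0,0,0],[0,0,0,0,0],[0,0,0,0,0],[0,0,0,0,0],[0,0,0,0,0],[0,0,0,0,0],[0,0,0,0,0]]]'; python3 st.py
```

```text
time: 18.35
position: [0.577, -0.2245, 0.1136]
tool_rot: [0.054, 2.734, 0.018]
ft_force: [6.8, -3.4, -7.9]
grip_width: 0.284
18.35 p [ 0.577  -0.2245  0.1136] q [ 0.65   0.106 -0.232  2.004 -0.231  0.676  2.11 ]
z [ 0.396  0.005 -0.918] y [0.035 0.999 0.02 ] f [ 6.8 -3.4 -7.9]
time: 19.35
position: [0.577, -0.2245, 0.1135]
tool_rot: [0.054, 2.734, 0.018]
ft_force: [6.1, -2.8, -8.3]
grip_width: 0.286
19.35 p [ 0.577  -0.2245  0.1135] q [ 0.65   0.107 -0.232  2.004 -0.231  0.675  2.11 ]
z [ 0.396  0.005 -0.918] y [0.035 0.999 0.02 ] f [ 6.1 -2.8 -8.3]
```

It held for 1 s at 10.2 N axial and 9.9 mm of travel. I let it spring home, release and retreat.

```bash
python3 -m jog '[[[0,-0.01,0,0.085,0],[0,-0.01,0,0.085,0],[0,-0.01,0,0.085,0],[0,0,0,0,0]]]'; python3 -m jog '[[[0.85,0,0,0,0],[0.85,0,0,0,0],[0.85,0,0,0,0],[0.85,0,0,0,0],[0.85,0,0,0,0],[0.85,0,0,0,0]]]'; python3 -m jog '[[[0.85,0,0,-0.4,0],[0.85,0,0,-0.6,0],[0.85,0,0,-0.7,0],[0.85,0,0,-0.8,0],[0.85,0,0,0,0]]]'; python3 st.py
python3 - <<'E'
from h import *
im,d,T=grab('wrist'); save('g',im)
c=load('wrist'); hsv=cv2.cvtColor(im,cv2.COLOR_RGB2HSV)
v,u=np.mgrid[0:400,0:640]; P=cloud(c,u,v); h=hsv.reshape(-1,3)
g=((h[:,0]>8)&(h[:,0]<30)&(h[:,1]>100)&(d.ravel()>0)&(P[:,2]>.095)&(P[:,2]<.16)&(P[:,0]>.54)&(P[:,0]<.61)).reshape(400,640)
r=(((h[:,0]<8)|(h[:,0]>172))&(h[:,1]>150)&(h[:,2]>90)&(P[:,2]>.06)&(P[:,2]<.1)).reshape(400,640)
for m in (g,r):
  nl,l,st,ce=cv2.connectedComponentsWithStats(m.astype(np.uint8))
  for i in range(1,nl):
    if st[i,4]>100:
        Q=P[(l==i).ravel()]; w=np.linalg.svd(Q[:,:2]-Q[:,:2].mean(0),full_matrices=0)[2][0]
        print(ce[i].round(),np.percentile(Q,[2,50,98],axis=0).round(4).tolist(),np.degrees(np.arctan2(w[1],w[0]))+2.4)
E
```

```text
time: 19.85
position: [0.5816, -0.2246, 0.105]
tool_rot: [0.054, 2.735, 0.018]
ft_force: [-1.1, -2.5, -0.9]
grip_width: 0.284
time: 20.6
position: [0.5818, -0.2243, 0.1048]
tool_rot: [0.054, 2.735, 0.019]
ft_force: [0.3, -0.2, -0.3]
grip_width: 0.826
time: 21.22
position: [0.5431, -0.2263, 0.201]
tool_rot: [0.054, 2.729, 0.013]
ft_force: [1.3, -0.5, -1.8]
grip_width: 0.851
21.225 p [ 0.5431 -0.2263  0.201 ] q [ 0.682 -0.049 -0.213  1.973 -0.256  0.861  2.131]
z [ 0.4    0.001 -0.916] y [0.036 0.999 0.017] f [ 1.3 -0.5 -1.8]
[499. 205.] [[0.5675, -0.0779, 0.1018], [0.5795, -0.0701, 0.1251], [0.5945, -0.0537, 0.1348]] 123.94283301006749
[316. 207.] [[0.5608, -0.236, 0.1066], [0.5713, -0.2245, 0.1268], [0.5822, -0.2129, 0.1352]] 90.308740980048
[229. 110.] [[0.4953, -0.3153, 0.0806], [0.5025, -0.2907, 0.0832], [0.5115, -0.2664, 0.0849]] 87.90481964194261
[427. 109.] [[0.5012, -0.1568, 0.0805], [0.5085, -0.1323, 0.0831], [0.5181, -0.1072, 0.085]] 87.57988021997198
```

View pics/g.png

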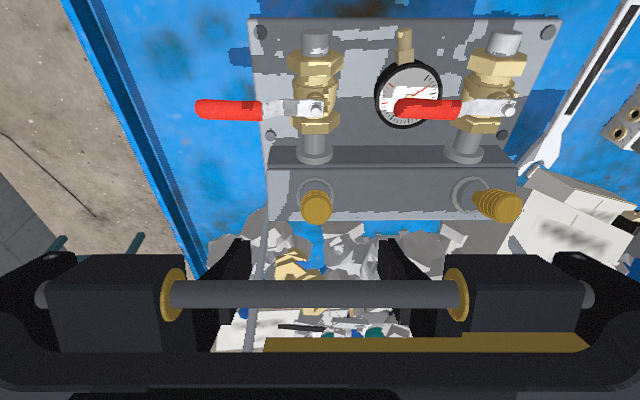

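The picture shows the right plug free and home at (316,205), with its cloud within 0.2 mm of before the pull. Both levers lie across, at (230,110) and (430,109), and the gripper touches nothing. I hand in.

```bash
python3 -m jog '[[[0.85,0,0,-0.5,0],[0.85,0,0,0,0],[0.85,0,0,0,0]]]'; python3 -c "
from bench import job
print(job.close_job())"
```

```text
time: 21.65
position: [0.5341, -0.2246, 0.2138]
tool_rot: [0.054, 2.736, 0.02]
ft_force: [-0.8, 0.5, -0.4]
grip_width: 0.848
the job is handed in; nothing more can be done
None
```

The right line was the open one. I pushed its lever shut against its stop, then gripped that line's plug and pulled it along its axis. I held it for 1 s at 10.2 N and 9.9 mm, let it spring home, released it and handed in at about 22 s.

- **Tilt:** the move rows cannot tilt the tool. I got the lean by raising the arm until joint 6 reached its limit, which leaned the tool about 26°. It had eased to about 23° at the grip, against the plug's 28°. The pull itself followed the plug's axis.
- **Levers:** both lie across their pipes within about 1° of each other in the last wrist picture.
- **Plug:** the right plug is back within 0.2 mm of where it was before the pull.
- **Contact:** the gripper was clear and the force was near zero. The lever push peaked at about 29 N on the wrist at the stop.
- **Bystanders:** I saw no sign of movement in the pictures and did not measure their positions again. The side view showed the cap and gauge in place, and the last wrist view showed the gauge and wrench.

No check failed. The only disagreements were the tilt and the first approach stopping 40 mm short, which I corrected before touching anything.

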